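# Hold the spotted slide flush on the tilted reader

### The arm

A 7-joint arm with a two-finger parallel gripper is mounted at the origin on the work surface. World frame = base frame: x ahead of the robot, y to its left, z up, the work surface at z = 0. Lengths are in mm, angles in rad, forces in N, time in s.
With the tool pointing down it reaches from about 400 to 850 mm from the base axis. Payload 10.4 kg.
Tool frame: the origin (TCP) lies on the mounting face of the last link; the fingertips stand 182 mm ahead of it and the grasp point (between the pads) lies 164 mm ahead of it (robot.finger_overhang is the distance from the TCP to the fingertips, in mm); z points along the fingers, y is the line along which they close (so a half turn about z gives the same grasp; the last joint's range is limited). The gripper opens to 87 mm and grips with 3 to 60 N. Pads are 19 mm wide; open, the fingers measure 117 mm over their backs; the gripper's body (75 mm by 190 mm) begins 51 mm behind the grasp point.
Start: joints at [1.313, 0.332, -0.065, 1.46, 0.022, 1.35, -0.088], TCP at [145.419, -607.853, 404.776] pointing down, gripper open.
Joint ranges: [-2.6, 2.6], [-0.5, 2.12], [-1.47, 1.34], [0.16, 2.42], [-1.27, 4.41], [0.06, 2.06], [-2.6, 2.6]. Speed limits (rad/s): [2.22, 2.22, 2.79, 2.79, 3.14, 3.14, 3.14].

### API

Orientations are given as a unit quaternion [x, y, z, w].
In Python, from rig import robot, telemetry, read_camera gives the robot as it stands (robot), with the cameras as plain functions and the readings (telemetry). Calls block until the motion is done:
- robot.move_to(position, orientation): joint-space move of the TCP to a pose.
- robot.line_to(position, max_speed=150, frame=None): straight line of the TCP; frame=None keeps the orientation; max_speed is the mean speed in mm/s.
- robot.movej(angles): joint-space move.
- robot.move_gripper(opening, strength=None): opening from 0.0 (shut) to 1.0 (fully open); strength is the grip in N (None keeps the last); returns when the fingers have stopped.
- robot.dwell(seconds).
- robot.inverse_kinematics(position, orientation): joint angles nearest the present ones, or None.
- telemetry.get_state(): the state.
- read_camera(name): name is "scene" or "top" or "wrist"; returns a dict with "color" (384x512x3 uint8, blue, green, red), "K" (3x3 intrinsics, pixels), "D" ([k1, k2, p1, p2, k3] as OpenCV has them; the pictures are not rectified), "pose" (4x4, takes a point from camera to world coordinates); the wrist camera has in their place "tool_from_camera" (4x4, takes a point from camera to tool coordinates, whose origin is the TCP and whose axes are the flange's). Camera axes: x right, y down, z forward; pixel columns grow to the right and rows downward; lengths in mm; the calibration is good to about 2 mm. A picture is of the moment at which its call begins: read the wrist's pose just before it. There is no depth.
A pose or a line that the arm cannot do raises robot.MotionError and nothing moves.
- robot.sign_off(): hands the job in; it is judged then, once.
The state is a dict: "clock": time; "q": joint angles; "joint_velocities": joint speeds; "effort": joint torques, N m; "tcp_pos": TCP position; "orientation": TCP orientation; "force": force on the tool from outside, world axes, zero at the start; "torque": the same for the moment, N m; "grip_width": opening from 0.0 (shut) to 1.0 (fully open); "gripper_force": force on a finger pad.
Only numpy, scipy, OpenCV 4.12 (cv2) and the standard library are available. Lean on these libraries where they do the work, as an engineer would, in place of code of your own. Each camera call takes 0.05 s, during which the arm holds its last target. There are 200 camera calls.

### The job

Take the slide carrier by its blue tab and, with it lying flat on the bench, bring its red spot right under the pipette tip and keep it there still for about a second. Then carry it to the slide reader, tilt it to match the sloping blue face, and press it gently flush there, centred and square in the white outline with the red-spot end uppermost. Finish while still gripping it and pressing it flush (do not let go), and do not bump the pipette stand or shift anything else on the bench.

Things in the scene. Friction and masses are not known exactly. Their poses are not given: they have to be found in the camera images.
- carrier: Loose green plate 130 (x) x 50 (y) x 5 mm, glass slide inlaid on top, about 100 g. Origin: centre of its flat underside, z up. Blue upright grip tab on top at x = -30 mm, y = 0: 30 mm long in x, 12 mm thick in y, top 40 mm above the underside. Red spot at x = +50 mm. Starts flat on the bench, x pointing away from the robot within 0.6 rad.
- spot (a point): Centre of the red spot (12 mm disc) on the carrier's top, at (50, 0, 6) mm in the carrier's frame.
- tab (a point): Middle of the top edge of the carrier's blue grip tab, at (-30, 0, 40) mm in the carrier's frame.
- dispenser: Fixed pipette stand. Origin on the bench straight below the tip, z up, x from tip to foot (away from the robot within 0.3 rad). The black pipette with yellow tip, up to 32 mm thick, leans back towards +x by 26 degrees. Foot 100 x 120 x 18 mm begins at x = 85 mm; column at x = 135 mm, 253 mm high. The -x side is free.
- tip (a point): The point of the pipette tip, 22 mm above the bench.
- reader: Fixed beige slide reader, base 190 (x) x 116 (y) mm. Origin on the bench under its centre; x points away from the robot within 0.35 rad. Its sloping blue face (platen) rises towards +x, so it faces the robot; the slope differs each time, 0.35 to 0.65 rad from level, and stays put in use.
- platen: The reader's sloping blue face, 150 (x, up the slope) x 80 mm (y), white outline 134 x 55 mm for the carrier. Origin: centre of the face, on its surface, 80 to 100 mm above the bench; z is the outward normal. Sprung: sinks straight along -z once pressed with about 2 N, then 1.5 N per mm, at most 7 mm, keeping its angle.
- tip_rack: orange pipette-tip rack, 85 x 120 x 45 mm, loose, between the two machines and further back; leave alone. Origin: centre of its underside.
- beaker: empty glass beaker, 72 mm across, 95 mm high, loose; leave alone. Origin: centre of its underside.
- dish: clear flat round dish, 88 mm across, 15 mm high, loose; leave alone. Origin: centre of its underside.
- tube_rack: black tube rack, 90 x 140 mm, 47 mm high with caps, loose; leave alone. Origin: centre of its underside.
- mug: white mug, 80 mm across, 95 mm high, loose; leave alone. Origin: centre of its underside.

How it is judged:
By the outcome, as a careful person would: the job done as asked, in the order asked, and still so for the second after the job is handed in, while the arm keeps its last pose, push and grip.
It also fails if it takes over 58 s, if anything falls off the work surface, if the arm or the gripper's body presses on something with over 40 N, if the wrist force passes 120 N, or if a joint passes its speed limit or range.

## Working session

There is one attempt and no reset: what is moved stays moved. The work goes in short steps, each a Python script; the robot and the scene stay as the last script left them, time stands still between calls to the robot, and variables do not carry over. Pictures are saved under pics/ and viewed, at most 12 in all, crops included, and the job is handed in when it is done.

```bash
ls; mkdir -p pics
python3 - <<'E'
from rig import robot, telemetry, read_camera
import cv2,numpy as np
for n in ["scene","top"]:
    d=read_camera(n); cv2.imwrite(f"pics/{n}0.png",d["color"]); print(n,d["K"],d["D"],np.round(d["pose"],3).tolist())
d=read_camera("wrist");print(d["K"],d["D"],d["tool_from_camera"]);cv2.imwrite("pics/w0.png",d["color"])
s=telemetry.get_state();print(s)
E
```

```text
pics
rig.py
scene [[365.82497902   0.         256.48182903]
 [  0.         365.82497902 188.73771071]
 [  0.           0.           1.        ]] [-0.1214062  0.         0.         0.         0.       ] [[-0.646, 0.459, -0.61, 1245.806], [0.763, 0.399, -0.508, 573.736], [0.01, -0.794, -0.608, 750.605], [0.0, 0.0, 0.0, 1.0]]
top [[450.25359441   0.         251.87211807]
 [  0.         450.25359441 197.50617761]
 [  0.           0.           1.        ]] [-0.03424439  0.          0.          0.          0.        ] [[0.014, -0.979, 0.202, 225.836], [-1.0, -0.014, 0.001, -6.377], [0.002, -0.202, -0.979, 1630.592], [0.0, 0.0, 0.0, 1.0]]
[[285.64677761   0.         255.69701008]
 [  0.         285.64677761 189.35652228]
 [  0.           0.           1.        ]] [-0.0506908  0.         0.         0.         0.       ] [[ 4.74610413e-05 -9.61071450e-01 -2.76299956e-01  7.67545784e+01]
 [ 9.99999928e-01  1.49609833e-04 -3.48623659e-04  1.93782237e-01]
 [ 3.76389436e-04 -2.76299919e-01  9.61071388e-01  2.01762472e+01]
 [ 0.00000000e+00  0.00000000e+00  0.00000000e+00  1.00000000e+00]]
{'clock': 0.15, 'q': array([ 1.31342881,  0.33270643, -0.06469058,  1.46072986,  0.02157302,
        1.34990051, -0.08849434]), 'joint_velocities': array([ 0.00053964, -0.00100441,  0.00049087, -0.00222338,  0.00045785,
       -0.00112614,  0.00115713]), 'effort': array([-4.41382781e-04, -6.23634911e+01,  2.39240366e-02, -3.90141392e+01,
       -6.13224227e-02,  3.71431955e-02,  5.82575422e-05]), 'tcp_pos': array([ 145.37085639, -607.7612666 ,  404.15808133]), 'orientation': array([ 9.93117867e-01,  1.17118006e-01, -7.23050747e-05, -5.20207186e-04]), 'force': array([-0.01232205, -0.66489948, -0.06800487]), 'torque': array([ 0.00553519,  0.07204004, -0.02028762]), 'gripper_force': 0.0, 'grip_width': 0.9983616645937036}
```

View pics/scene0.png

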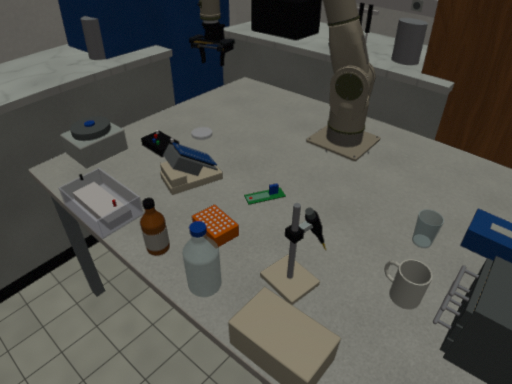

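View pics/top0.png

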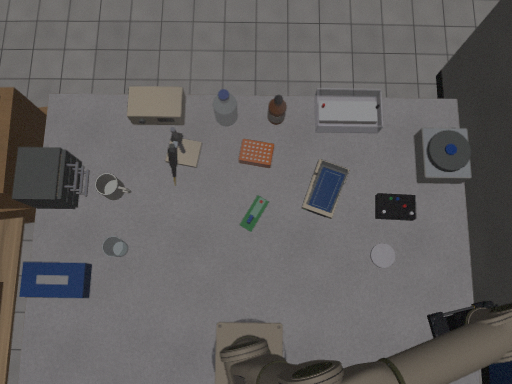

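```bash
cat > h.py <<'E'
import numpy as np, cv2
from rig import robot, telemetry, read_camera
from scipy.spatial.transform import Rotation as R
from scipy.optimize import least_squares
def T(p,Rm): M=np.eye(4); M[:3,:3]=Rm; M[:3,3]=p; return M
def toolT(s=None):
    s=s or telemetry.get_state(); return T(s["tcp_pos"],R.from_quat(s["orientation"]).as_matrix())
def shot(name,fn=None):
    M=toolT() if name=="wrist" else None
    d=read_camera(name)
    P=M@d["tool_from_camera"] if M is not None else np.array(d["pose"])
    if fn: cv2.imwrite(f"pics/{fn}.png",d["color"]); np.savez(f"pics/{fn}.npz",K=d["K"],D=d["D"],P=P)
    return dict(img=d["color"],K=np.array(d["K"]),D=np.array(d["D"]),P=P)
def load(fn):
    z=np.load(f"pics/{fn}.npz"); return dict(img=cv2.imread(f"pics/{fn}.png"),K=z["K"],D=z["D"],P=z["P"])
def onplane(c,uv,z=0):
    n=cv2.undistortPoints(np.float64(uv).reshape(-1,1,2),c["K"],c["D"]).reshape(-1,2)
    r=np.c_[n,np.ones(len(n))]@c["P"][:3,:3].T; o=c["P"][:3,3]
    return o+r*((z-o[2])/r[:,2])[:,None]
def proj(c,X):
    I=np.linalg.inv(c["P"]); return cv2.projectPoints(np.float64(X).reshape(-1,1,3),cv2.Rodrigues(I[:3,:3])[0],I[:3,3],c["K"],c["D"])[0].reshape(-1,2)
def down(yaw,pitch=0): # tool x at azimuth yaw, tool z down; pitch tips tool z towards +tool x
    return (R.from_euler('z',yaw)*R.from_euler('x',np.pi)*R.from_euler('y',pitch)).as_quat()
E
python3 - <<'E'
from h import *
c=shot("top","top1")
for n,uv,z in [("tab",(250,219),40),("spot",(263,202),6),("tip",(175,183),22),("foot",(187,152),18),("reader",(326,190),90),("rack",(257,152),45)]:
    print(n,np.round(onplane(c,[uv],z)[0]))
for p,yaw in [((430,100,480),0),((430,100,480),np.pi),((420,-60,450),np.pi),((420,-60,450),-2.6),((450,-130,450),0)]:
    print(p,yaw,robot.inverse_kinematics(p,down(yaw)))
E
```

```text
tab [476.   1.  40.]
spot [545. -46.   6.]
tip [608. 278.  22.]
foot [729. 240.  18.]
reader [ 575. -265.   90.]
rack [724. -21.  45.]
(430, 100, 480) 0 [ 1.12799628 -0.19674743 -1.2639611   1.74091407 -0.18855899  1.46274525
 -1.68053115]
(430, 100, 480) 3.141592653589793 [ 0.89584133 -0.12792771 -1.10281759  1.74430583 -0.11486884  1.45599957
  1.38034639]
(420, -60, 450) 3.141592653589793 [ 0.83260399 -0.13020458 -0.71722771  1.84483304 -0.08677448  1.39577314
  1.70552802]
(420, -60, 450) -2.6 [-0.78379502 -0.25231428  0.70323518  1.90838952  0.16380513  1.4292644
  1.99269176]
(450, -130, 450) 0 [ 0.79690997 -0.00858674 -0.60134674  1.75681843 -0.00493676  1.39185681
 -1.37433721]
```

Run:
```python
from h import *
robot.move_to([500,-200,430],down(np.pi)); robot.dwell(0.3); shot("wrist","wA")
robot.move_to([490,150,430],down(np.pi)); robot.dwell(0.3); shot("wrist","wB")
print(telemetry.get_state()["clock"])
for f in "wA","wB":
    im=cv2.imread(f"pics/{f}.png"); cv2.imwrite(f"pics/{f}_big.png",cv2.resize(im,None,fx=1.5625,fy=1.5625,interpolation=cv2.INTER_CUBIC))
```

```text
4.1667
```

View pics/wA_big.png

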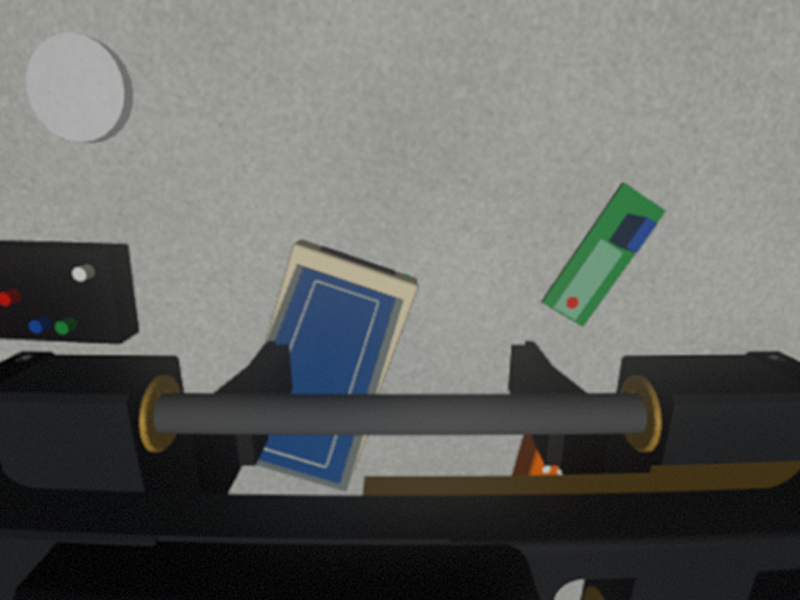

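View pics/wB_big.png

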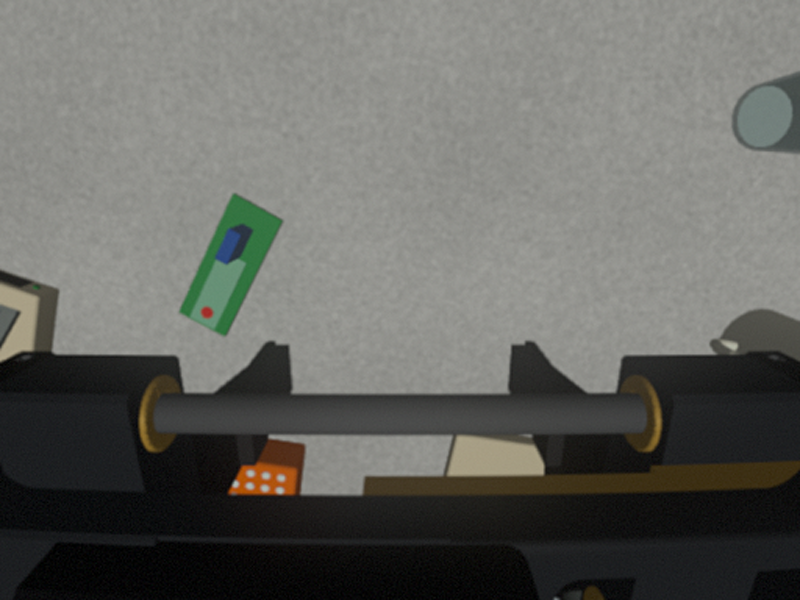

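Run:
```python
from h import *
for f,p in [("wC",(460,230,340)),("wD",(460,310,340)),("wE",(460,-200,430)),("wF",(440,-310,430))]:
    robot.move_to(p,down(0)); robot.dwell(0.3); shot("wrist",f)
print(telemetry.get_state()["clock"])
def crop(f): 
    im=cv2.imread(f"pics/{f}.png")[:230]; return cv2.resize(im,(768,345),interpolation=cv2.INTER_CUBIC)[:300]
for a,b in [("wC","wD"),("wE","wF")]:
    cv2.imwrite(f"pics/{a}{b}.png",np.vstack([crop(a),crop(b)]))
```

```text
10.9917
```

View pics/wCwD.png

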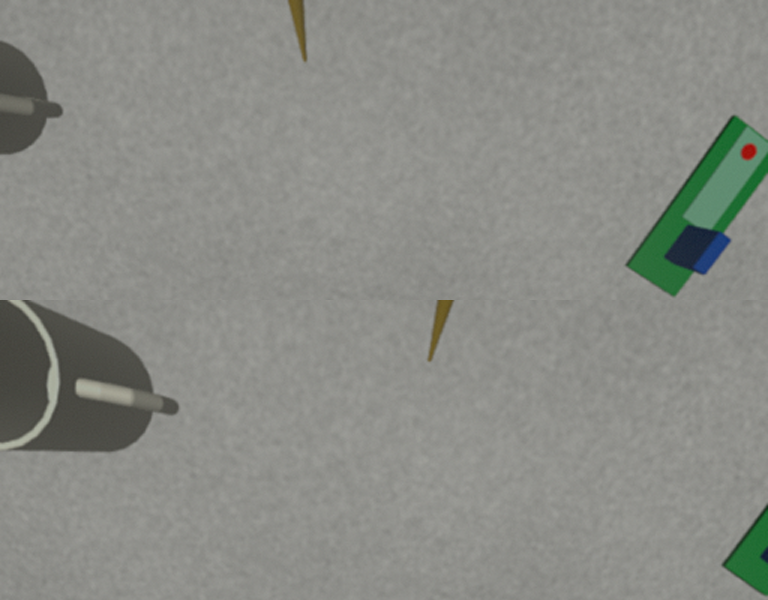

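View pics/wEwF.png

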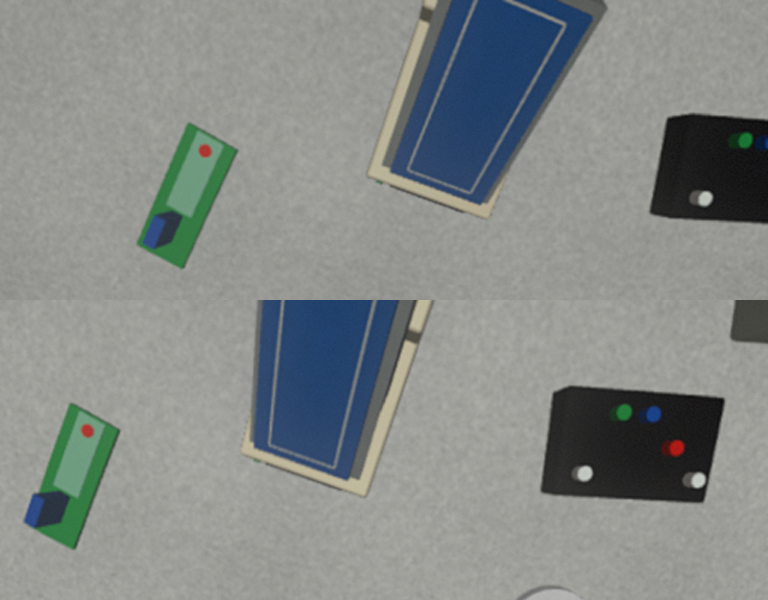

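```bash
cat > fit.py <<'E'
from h import *
V={f:load(f) for f in ["wA","wB","wC","wD","wE","wF","top1"]}
s=lambda pts,k,dy=0:(np.array(pts,float)-[0,dy]+.5)/k-.5
car={(65,25):0,(65,-25):1,(-65,25):2,(-65,-25):3}
C=[(65,25,5),(65,-25,5),(-65,25,5),(-65,-25,5)]
obs=[("wC",[0,2,3],s([(735,116),(627,265),(674,296)],1.5)),
("wE",[0,1,2,3],s([(189,123),(238,151),(137,244),(183,268)],1.5)),
("wF",[0,1,3],s([(72,104),(119,129),(75,248)],1.5)),
("wA",[0,1,2,3],s([(583,325),(542,301),(664,211),(624,182)],1.5625)),
("wB",[0,1,2,3],s([(226,335),(180,314),(283,222),(235,194)],1.5625))]
def red(f):
    im=V[f]["img"].astype(int); m=((im[...,2]>130)&(im[...,1]<90)&(im[...,0]<90)).astype(np.uint8)
    n,l,st,ce=cv2.connectedComponentsWithStats(m); return st,ce
P0=np.array([510,-22,-.58])
def X(p,pts): return np.asarray(pts)@R.from_euler('z',p[2]).as_matrix().T+[p[0],p[1],0]
reds=[]
for f in ["wA","wB","wC","wE","wF","top1"]:
    st,ce=red(f); pr=proj(V[f],X(P0,[(50,0,6)]))[0]
    i=1+np.argmin(np.linalg.norm(ce[1:]-pr,axis=1)) if len(ce)>1 else 0
    if i and np.linalg.norm(ce[i]-pr)<25 and st[i][4]>3: reds.append((f,ce[i])); 
def res(p,sep=False):
    r=[(proj(V[f],X(p,np.array(C)[i]))-o).ravel() for f,i,o in obs]+[2*(proj(V[f],X(p,[(50,0,6)]))[0]-c) for f,c in reds]
    return r if sep else np.concatenate(r)
o=least_squares(res,P0,loss="soft_l1"); print("carrier",o.x.round(3))
for (f,*_),r in zip(obs+reds,res(o.x,True)): print(f,r.round(1))
# tip
tp=[("wC",s([(305,61)],1.5)),("wD",s([(430,61)],1.5)),("top1",np.array([[175,184.]]))]
for f,u in tp: print("tip plane",f,onplane(V[f],u,22)[0].round(1))
t=least_squares(lambda x:np.concatenate([(proj(V[f],x)-u).ravel() for f,u in tp[:2]]),[608,278,22]); print("tip",t.x.round(1),t.fun.round(1))
# platen
O=np.array([(67,27.5,0),(67,-27.5,0),(-67,27.5,0),(-67,-27.5,0)])
def Y(p,pts): return np.asarray(pts)@(R.from_euler('z',p[3])*R.from_euler('y',-p[4])).as_matrix().T+p[:3]
po=[("wA",[1,0,2,3][1:],s([(326,467),(379,302),(316,281)],1.5625)),("wE",[2,3,1],s([(408,170),(472,193),(566,24)],1.5)),("wF",[2,3],s([(270,145),(335,167)],1.5))]
pf=lambda p:np.concatenate([(proj(V[f],Y(p,O[i]))-u).ravel() for f,i,u in po])
q=least_squares(pf,[575,-265,90,-.3,.5],loss="soft_l1"); print("platen corners",q.x.round(3),pf(q.x).round(1))
E4=[(0,1),(1,3),(3,2),(2,0)]
def ridge(p,w):
    out=[]
    for f in ["wA","wE","wF","top1"]:
        g=V[f]["img"][...,2].astype(np.float32)
        for a,b in E4:
            for t in np.linspace(.04,.96,40):
                x=O[a]+(O[b]-O[a])*t; n=np.array([0,1,0]) if a%2==b%2 else np.array([1,0,0])
                u,u2=proj(V[f],Y(p,[x,x+n])); d=(u2-u)/np.linalg.norm(u2-u)
                if not(6<u[0]<505 and 6<u[1]<377): continue
                k=np.arange(-w,w+.01,.25); xy=(u+k[:,None]*d).astype(np.float32)
                v=cv2.remap(g,xy[None,:,0],xy[None,:,1],cv2.INTER_LINEAR)[0]
                m=v.argmax()
                if f!="top1" and (v[m]-np.median(v)<40 or abs(k[m])>w-.6): continue
                if f=="top1" and (v[m]-np.median(v)<15 or abs(k[m])>w-.6): continue
                ww=np.clip(v-np.median(v)-10,0,None)*(abs(k-k[m])<1.6); out.append((f,x,u+d*(ww@k)/ww.sum(),d))
    return out
p=q.x
for w in (4,3,2.5,2.5):
    rr=ridge(p,w)
    def g(p): return np.concatenate([((proj(V[f],Y(p,np.array([r[1] for r in rr if r[0]==f])))-np.array([r[2] for r in rr if r[0]==f]))*np.array([r[3] for r in rr if r[0]==f])).sum(1) for f in V if any(r[0]==f for r in rr)])
    q=least_squares(g,p,loss="soft_l1",f_scale=.3); p=q.x; print("platen",p.round(3),len(rr),np.sqrt(np.mean(g(p)**2)).round(2))
for f in ["wA","wE","wF","top1"]:
    rs=[r for r in rr if r[0]==f]
    if rs: e=((proj(V[f],Y(p,np.array([r[1] for r in rs])))-np.array([r[2] for r in rs]))); print(f,len(rs),e.mean(0).round(2),np.abs(e).max().round(2))
E
python3 fit.py
```

```text
carrier [504.342 -10.948  -0.53 ]
wC [ 0.8 -1.3 -0.1  0.7  0.3  0.8]
wE [-1.2 -1.1 -0.9 -0.8 -1.6  0.1 -1.4  0.9]
wF [-1.9 -1.5 -0.6  0.3 -2.1  1.4]
wA [-0.1  1.2 -0.5  0.7  1.6 -0.2  0.1 -0.2]
wB [-1.2  1.  -1.6 -1.3 -0.4 -0.9 -1.6 -1. ]
wA [-0.2 -0.2]
wB [-0.2  0.1]
wC [ 0.3 -0.3]
wE [ 0.2 -0.1]
wF [0.1 0.5]
tip plane wC [599.3 280.3  22. ]
tip plane wD [599.3 279.8  22. ]
tip plane top1 [604.7 278.2  22. ]
tip [599.  280.   23.7] [ 0.  0.  0. -0.]
platen corners [ 5.73303e+02 -2.61864e+02  9.61350e+01 -3.34000e-01  6.22000e-01] [ 0.3  0.2 -0.5 -0.7 -1.2 -0.7 -0.6 -0.4 -0.8 -0.3  0.2 -0.1 -0.4 -0.4
  0.4  0.4]
platen [ 5.73190e+02 -2.61624e+02  9.59600e+01 -3.38000e-01  6.16000e-01] 392 0.56
platen [ 5.73323e+02 -2.61663e+02  9.57760e+01 -3.39000e-01  6.15000e-01] 378 0.36
platen [ 5.73020e+02 -2.61889e+02  9.60540e+01 -3.37000e-01  6.17000e-01] 176 0.31
platen [ 5.73116e+02 -2.61926e+02  9.59440e+01 -3.38000e-01  6.19000e-01] 183 0.3
wA 54 [ 0.02 -0.07] 0.58
wE 61 [ 0.07 -0.09] 0.79
wF 16 [0.37 0.01] 0.9
top1 52 [-0.14  0.07] 0.51
```

Run:
```python
from h import *
B=load("wB");t=load("top1")
e=onplane(B,(np.array([(456,434),(541,438)])+.5)/1.5625-.5,18);print("foot edge",e.round(0), "yaw",np.arctan2(*(e[0]-e[1])[:2][::-1]))
# top-view foot corners enlarged for numeric look-up: beige mask
f=onplane(t,[(187,152),(170,139),(201,141),(197,166),(166,164)],18);print("foot top",f.round(0).tolist())
print("mug",onplane(t,[(109,185),(127,191)],95).round(0).tolist(),"beaker",onplane(t,[(119,247)],95).round(0))
Rp=(R.from_euler('z',-.338)*R.from_euler('y',-.617))
pl=np.array([573.1,-261.9,96])
q=(Rp*R.from_euler('x',np.pi)).as_quat()
for off in (80,20,0): print(off,robot.inverse_kinematics(pl+Rp.apply([-30,0,190+off]),q))
for y in (0,-.15,-.3):
    p=np.array([599,280,190])-80*np.array([np.cos(y),np.sin(y),0]); print(p.round(),robot.inverse_kinematics(p,down(y)))
y=-.53;g=np.array([504.3,-10.9,0])+R.from_euler('z',y).apply([-30,0,0]);print("grasp",g)
robot.move_to(g+[0,0,270],down(y)); robot.dwell(.4); shot("wrist","wG")
s=telemetry.get_state(); print(s["clock"],s["q"].round(2),s["tcp_pos"])
im=cv2.imread("pics/wG.png"); cv2.imwrite("pics/wGb.png",cv2.resize(im,(800,600),interpolation=cv2.INTER_CUBIC))
```

```text
foot edge [[673. 206.  18.]
 [679. 293.  18.]] yaw -1.6344634130879256
foot top [[729.0, 240.0, 18.0], [779.0, 306.0, 18.0], [773.0, 189.0, 18.0], [675.0, 201.0, 18.0], [682.0, 316.0, 18.0]]
mug [[581.0, 498.0, 95.0], [560.0, 432.0, 95.0]] beaker [[364. 446.  95.]]
80 [-0.41763205 -0.26026053  0.72997234  2.31217188  0.40479893  0.43023967
 -1.87617094]
20 [-7.54535715e-01 -3.93285057e-02  1.14346069e+00  2.29192125e+00
 -3.22178585e-04  2.49886825e-01 -1.50848776e+00]
0 [-0.77687507  0.14219867  1.22090212  2.27801223 -0.72928837  0.25394651
 -0.85170625]
[519. 280. 190.] [-1.40190865  0.81009645  1.14078298  1.80821963 -0.83255593  1.09769126
 -1.52464552]
[520. 292. 190.] [-1.41391259  0.83207148  1.14958256  1.79039994 -0.85116445  1.11329085
 -1.6841821 ]
[523. 304. 190.] [-1.41903406  0.85283313  1.1535434   1.76800335 -0.86626116  1.12830589
 -1.84536753]
grasp [478.41578788   4.26600024   0.        ]
12.775 [-1.21  0.32  1.27  2.04 -0.36  1.03 -1.87] [478.45562425   4.07207485 270.05138565]
```

View pics/wGb.png

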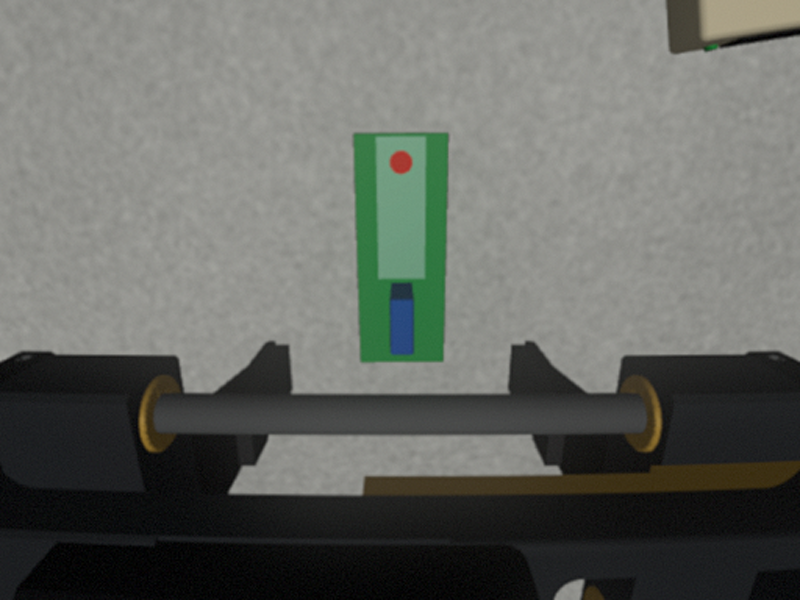

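```bash
cat >> h.py <<'E'
def redspot(c,near=None):
    im=c["img"].astype(int); m=((im[...,2]>110)&(im[...,1]<100)&(im[...,0]<100)&(im[...,2]-im[...,1]>60)).astype(np.uint8); m[240:]=0
    n,l,st,ce=cv2.connectedComponentsWithStats(m); i=1+np.argmax(st[1:,4]); return ce[i],st[i][4]
E
python3 - <<'E'
from h import *
y=-.53;g=np.array([478.4,4.2,0])
robot.line_to(g+[0,0,190],max_speed=80); robot.move_gripper(0.0,40)
s=telemetry.get_state(); print(s["clock"],s["grip_width"]*87,s["gripper_force"],s["force"].round(2),s["tcp_pos"].round(1))
c=shot("wrist","wH"); u,a=redspot(c); X=onplane(c,[u],6)[0]; M=toolT()
print("spot world",X,a,"tool",(np.linalg.inv(M)@np.r_[X,1]).round(2))
robot.line_to(g+[0,0,215],max_speed=60); robot.dwell(.2)
c=shot("wrist","wI"); u,a=redspot(c); M=toolT();X=onplane(c,[u],M[2,3]-184)[0]
s=telemetry.get_state(); print(s["clock"],s["grip_width"]*87,s["force"].round(2),"tool",(np.linalg.inv(M)@np.r_[X,1]).round(2),s["tcp_pos"],u)
E
```

```text
15.1167 11.266138353166326 39.99687910079956 [-0.59  0.39  0.28] [478.4   4.2 190. ]
spot world [547.70885997 -35.95296954   6.        ] 347 tool [ 80.11  -0.47 183.98   1.  ]
15.9833 11.874081414645273 [ 0.63 -0.06 -0.39] tool [ 80.07  -0.45 183.98   1.  ] [478.28916526   4.1858832  214.78784628] [255.84726225 101.04322767]
```

Run:
```python
from h import *
y=-.15; d=np.array([np.cos(y),np.sin(y),0]); tip=np.array([599,280,0])
robot.move_to(tip-150*d+[0,0,235],down(y))
robot.line_to(tip-150*d+[0,0,194],max_speed=80)
robot.line_to(tip-115*d+[0,0,194],max_speed=80); robot.dwell(.3)
c=shot("wrist","wJ"); s=telemetry.get_state(); print(s["clock"],s["grip_width"]*87,s["force"].round(2),s["tcp_pos"].round(1))
print("spot",redspot(c),"tip pred",proj(c,tip+[0,0,22]))
u=proj(c,tip+[0,0,22])[0].astype(int); print(u)
im=c["img"][:160,176:336]; cv2.imwrite("pics/wJb.png",cv2.resize(im,(600,600),interpolation=cv2.INTER_CUBIC))
```

```text
18.7417 11.442217863046277 [-0.39 -0.21 -0.84] [485.1 297.4 194. ]
spot (array([255.93063584, 101.02890173]), np.int32(346)) tip pred [[256.70326927  25.14537505]]
[256  25]
```

View pics/wJb.png

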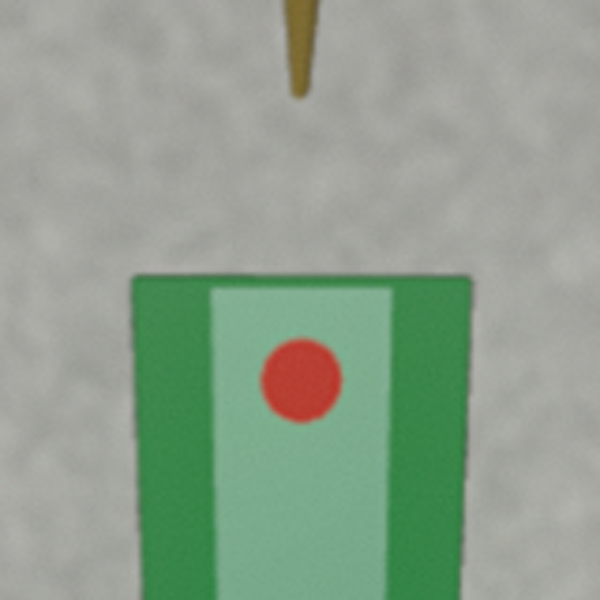

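Run:
```python
from h import *
y=-.15; d=np.array([np.cos(y),np.sin(y),0])
c=load("wJ"); tip=onplane(c,[(255.4,25.1)],22)[0]; print("tip",tip.round(1)); tip[2]=0
tgt=tip-R.from_quat(down(y)).apply([80.1,-.45,0])
robot.line_to(tgt+[0,0,194],max_speed=60); robot.line_to(tgt+[0,0,190.3],max_speed=20)
for z in (190,189.7,189.4):
    robot.line_to(tgt+[0,0,z],max_speed=10); f=telemetry.get_state()["force"]; print(z,f.round(2))
    if f[2]>1.0: break
robot.dwell(.3); c=shot("wrist","wK"); s=telemetry.get_state()
print(s["clock"],s["tcp_pos"].round(2),s["force"].round(2)); u,a=redspot(c)
print("spot",u,a,onplane(c,[u],6)[0].round(1),"tip pred px",proj(c,tip+[0,0,22]))
cv2.imwrite("pics/wKb.png",cv2.resize(c["img"][20:140,196:316],(600,600),interpolation=cv2.INTER_CUBIC))
```

```text
tip [599.1 280.6  22. ]
190 [-2.51  0.48  2.02]
20.4083 [519.83 292.24 190.06] [-1.86  0.2   2.48]
spot [255.95189003 102.20618557] 291 [598.5 280.4   6. ] tip pred px [[255.42208447 100.51054585]]
```

View pics/wKb.png

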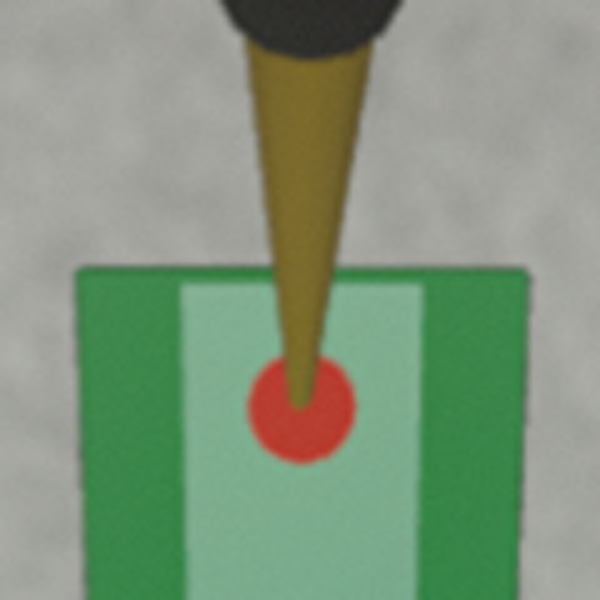

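```bash
cat >> h.py <<'E'
pl=np.array([573.1,-261.9,96.]); Rp=R.from_euler('z',-.338)*R.from_euler('y',-.617); qp=(Rp*R.from_euler('x',np.pi)).as_quat()
def plt(off,dx=0,dy=0): return pl+Rp.apply([-30.1+dx,-.2+dy,190+off])
E
python3 - <<'E'
from h import *
y=-.15; d=np.array([np.cos(y),np.sin(y),0])
robot.dwell(1.3); p=telemetry.get_state()["tcp_pos"]
c=shot("wrist"); print(redspot(c))
robot.line_to(p+[0,0,3.5],max_speed=20); robot.line_to(p-70*d+[0,0,3.5],max_speed=80); robot.line_to(p-70*d+[0,0,100],max_speed=120)
s=telemetry.get_state(); print(s["clock"],s["q"].round(2))
for off in (80,40,5): print(off,robot.inverse_kinematics(plt(off),qp))
E
```

```text
(array([255.96206897, 102.25862069]), np.int32(290))
24.0667 [-1.57  0.42  1.09  1.86 -0.42  1.11 -2.04]
80 [-0.81113138 -0.49365448  1.02963446  2.32080405  0.86509203  0.59156002
 -2.22844209]
40 [-0.82705894 -0.23510665  1.15378679  2.3050132   0.56412266  0.3552631
 -1.99816852]
5 [-0.63856939  0.07022992  1.05322947  2.27936723 -0.42381455  0.22900467
 -1.13049076]
```

Run:
```python
from h import *
def ok(p,q):
    try: return robot.inverse_kinematics(p,q)
    except Exception as e: return None
for sh in ([0,150,0],[0,150,30],[30,150,20],[0,200,20]):
    print(sh,(plt(50)+sh).round(),ok(plt(50)+sh,qp))
M=plt(50)+[0,150,20]
robot.move_to(M,qp); s=telemetry.get_state(); print(s["clock"],s["q"].round(2),s["grip_width"]*87)
for off in (50,40,20,5): print(off,ok(plt(off),qp))
```

```text
[0, 150, 0] [419. -58. 274.] [-0.40926616 -0.19646259  0.3263016   2.37707192  0.7000731   0.46704917
 -2.53541372]
[0, 150, 30] [419. -58. 304.] [-0.42037223 -0.2542623   0.32499783  2.34463553  0.6424166   0.5492782
 -2.46255362]
[30, 150, 20] [449. -58. 294.] [-0.60412865 -0.17983042  0.51790543  2.30116919  0.69037175  0.51398136
 -2.50276585]
[0, 200, 20] [419.  -8. 294.] [-0.1446449  -0.19285713 -0.06492057  2.33763845  0.60591273  0.53520718
 -2.57541399]
25.5417 [-0.42 -0.23  0.33  2.36  0.66  0.52 -2.48] 11.689810522330612
50 [-0.52863491 -0.16474922  0.87206521  2.30398171  0.31551089  0.33890077
 -1.79738192]
40 [-0.57440697 -0.1269913   0.93037901  2.30013724  0.24932957  0.30762919
 -1.7384197 ]
20 [-0.70891776 -0.03294827  1.09819701  2.29126714 -0.022673    0.24930252
 -1.49020989]
5 [-0.70128083  0.0781014   1.12220967  2.28065443 -0.46960354  0.23293816
 -1.0862584 ]
```

Run:
```python
from h import *
robot.move_to(plt(50),qp); robot.line_to(plt(7),max_speed=30); robot.dwell(.3)
c=shot("wrist","wL"); s=telemetry.get_state(); print(s["clock"],s["q"].round(2),s["force"].round(2),(s["tcp_pos"]-plt(7)).round(2),redspot(c))
im=c["img"].copy()
b=cv2.resize(im[20:260,96:416],(800,600),interpolation=cv2.INTER_CUBIC)
O=np.array([(67,27.5,0),(67,-27.5,0),(-67,-27.5,0),(-67,27.5,0)]); U=(proj(c,pl+Rp.apply(O))-[96,20])*2.5; print(U.round())
cv2.polylines(b,[U.astype(int)],True,(0,255,255),1); cv2.imwrite("pics/wLb.png",b)
```

```text
28.175 [-0.75  0.07  1.17  2.28 -0.44  0.24 -1.11] [ 0.2   0.3  -1.35] [-0.02 -0.02  0.04] (array([ 13.46133333, 138.64266667]), np.int32(375))
[[281. 128.]
 [518. 128.]
 [497. 636.]
 [303. 636.]]
```

View pics/wLb.png

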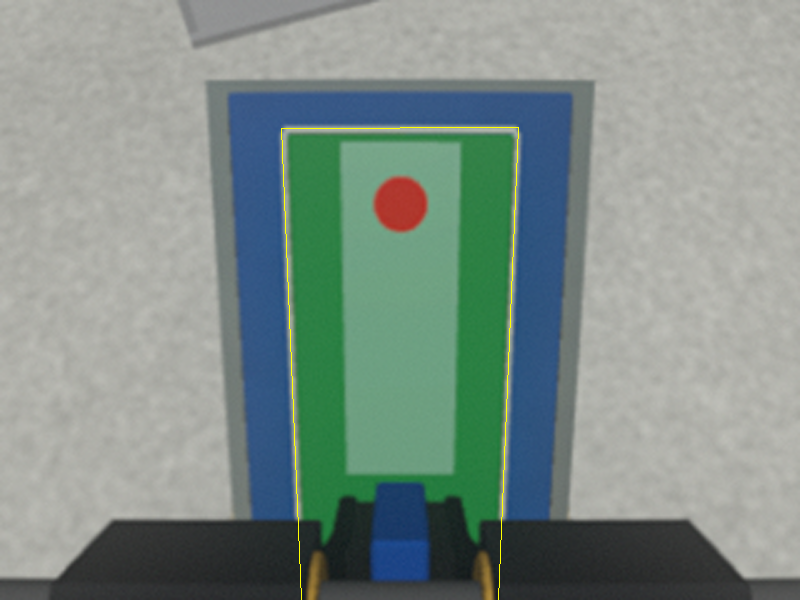

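```bash
cat >> h.py <<'E'
def sense(n=4):
    F=[];Q=[]
    for _ in range(n):
        robot.dwell(.05); s=telemetry.get_state(); r=R.from_quat(s["orientation"]).inv(); F.append(r.apply(s["force"])); Q.append(r.apply(s["torque"]))
    return np.mean(F,0),np.mean(Q,0)
E
python3 - <<'E'
from h import *
f0,m0=sense(6); print(f0.round(2),m0.round(3)); np.savez("bias.npz",f=f0,m=m0)
for off in (4,2,1,0,-.7,-1.4,-2.1,-2.8,-3.5):
    robot.line_to(plt(off),max_speed=15); f,m=sense(); f-=f0; m-=m0; F=-f[2]
    print(off,f.round(2),m.round(3),"cop",(m[1]/F*1e3-30).round(0),(-m[0]/F*1e3).round(0))
    if F>4: break
s=telemetry.get_state(); print(s["clock"],s["grip_width"]*87,(s["tcp_pos"]-plt(off)).round(2))
E
```

```text
[-0.67 -0.05  0.97] [ 0.022 -0.863  0.014]
4 [ 0.62  0.08 -0.03] [ 0.005 -0.011  0.009] cop -425.0 -203.0
2 [ 0.42 -0.26  0.12] [-0.001 -0.02  -0.001] cop 133.0 -5.0
1 [ 0.58 -0.31 -3.12] [ 0.107 -0.016  0.028] cop -35.0 -34.0
0 [ 0.72 -0.89 -4.18] [ 0.186 -0.06   0.023] cop -44.0 -44.0
30.4083 11.67309807699255 [ 0.04 -0.01  0.04]
```

```bash
cat >> h.py <<'E'
def pose(off,dt,piv=-65):
    """carrier pressed by off (<0 deeper), tilt changed by dt about the carrier line x=piv"""
    R2=R.from_euler('z',-.338)*R.from_euler('y',-(.617+dt))
    p=pl+Rp.apply([piv,-.2,off])+R2.apply([-30.1-piv,0,190])
    return p,(R2*R.from_euler('x',np.pi)).as_quat()
def report(tag,n=6):
    b=np.load("bias.npz"); f,m=sense(n); f=f-b["f"]; m=m-b["m"]; F=-f[2]
    print(tag,f.round(2),m.round(3),"cop x",((m[1]-.19*f[0])/F*1e3-30).round(0),"raw",(m[1]/F*1e3-30).round(0),"y",((m[0]+.19*f[1])/-F*1e3).round(0)); return F
E
python3 - <<'E'
from h import *
report("now")
for dt in (-.006,-.012,-.018,-.024):
    p,q=pose(0,dt); robot.line_to(p,15,q); F=report(dt)
    if F>9: break
s=telemetry.get_state(); print(s["clock"],s["grip_width"]*87)
E
```

```text
now [ 0.81 -0.75 -4.68] [0.193 0.013 0.007] cop x -60.0 raw -27.0 y -11.0
-0.006 [ 0.08 -0.67 -4.14] [ 0.128 -0.025  0.011] cop x -40.0 raw -36.0 y -0.0
-0.012 [-0.58 -0.13 -4.86] [ 0.048 -0.048  0.039] cop x -17.0 raw -40.0 y -5.0
-0.018 [-1.16  0.4  -4.9 ] [-0.011  0.07   0.024] cop x 29.0 raw -16.0 y -13.0
-0.024 [-1.78  0.11 -5.89] [0.024 0.161 0.031] cop x 55.0 raw -3.0 y -8.0
32.9083 11.817212701134467
```

Run:
```python
from h import *
p,q=pose(0,-.013); robot.line_to(p,15,q); robot.dwell(.5); report("final",10)
c=shot("wrist","wM"); s=telemetry.get_state(); print(s["clock"],s["grip_width"]*87,(s["tcp_pos"]-p).round(2))
c["img"][:,:150]=0; c["img"][:,350:]=0; u,a=redspot(c)
# spot in platen frame
k=dict(c); k["P"]=np.linalg.inv(T(pl,Rp.as_matrix()))@c["P"]; print(u,a,"spot in platen",onplane(k,[u],5)[0].round(2))
w=load("wL"); w["img"][:,:150]=0; w["img"][:,350:]=0; print("hover",redspot(w))
cv2.imwrite("pics/wMb.png",cv2.resize(c["img"][20:260,150:350],(500,600),interpolation=cv2.INTER_CUBIC))
```

```text
final [ 1.64 -0.03 -4.57] [-0.004  0.484 -0.01 ] cop x 8.0 raw 76.0 y 2.0
34.25 11.722568451016823 [ 0.1  -0.03  0.1 ]
[255.81741573 101.08707865] 356 spot in platen [50.14  0.06  5.  ]
hover (array([255.93277311, 101.2464986 ]), np.int32(357))
```

View pics/wMb.png

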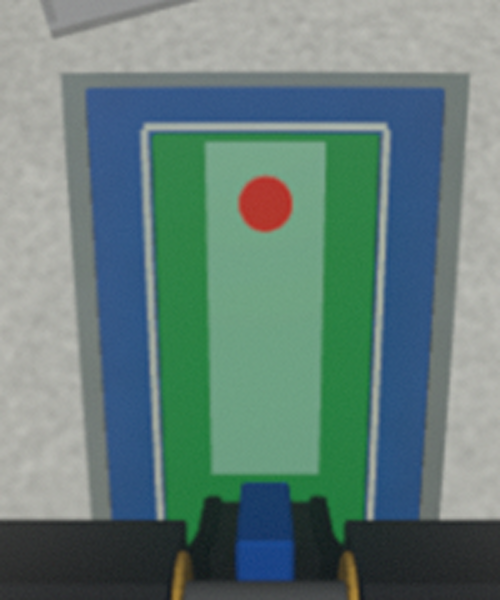

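Run:
```python
from h import *
report("chk",4); print(robot.sign_off())
```

```text
chk [ 2.42  0.04 -4.91] [0.014 0.605 0.001] cop x -0.0 raw 93.0 y -4.0
the job is handed in; nothing more can be done
None
```

I handed the job in at about 34 s of the 58 s allowed. The red spot was held still under the pipette tip for over a second with the carrier flat on the bench. The carrier is now gripped and pressed flush on the reader face at about 5 N, centred in the outline to within about 1 mm, spot end up; I saw no sign of touching the stand or anything else.

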